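Load the sizing ring and raise the telescopic display stand

TASK

Lift the blue ring out of its cavity in the grey nest and set it flat over the peg on the telescopic display stand, then let go of it. Then squeeze in the red spring button on the stand's white handle and, keeping it squeezed, pull the handle straight up past the first stop all the way to the second stop, with the ring still on its peg. Finish while still holding the handle up there (it sinks if let go), and leave the other rings and things on the table where they are.

Things in the scene. Friction and masses are not known exactly. Their poses are not given: they have to be found in the camera images.
- nest: Grey plastic nest block, fixed, 90 x 225 x 40 mm; origin at the centre of its underside on the table, z up. Its top has three round cavities in a row along its y axis, at y = -72, 0 and +72 mm, each 49 mm across and 10 mm deep, one ring standing in each. Position and yaw vary, and it may stand left or right.
- ring_blue_mid (a point): Centre of the blue plastic ring (half-way up, on its axis): outer diameter 46 mm, hole 30 mm, height 24 mm, about 60 g. It starts in one of the three cavities (which one varies), standing 14 mm proud of the nest's top. z is the ring's axis.
- ring_orange_mid (a point): Centre of the orange ring, same size, in another cavity; to be left there.
- ring_white_mid (a point): Centre of the white ring, same size, in another cavity; to be left there.
- stand: Telescopic display stand, fixed: dark foot 130 x 130 x 14 mm, upright square aluminium tube (40 mm; black collar 50 mm across; top 125 mm above the table). Origin under the foot's centre, z up; yaw varies. The riser keeps this yaw: its crossbar (24 mm wide in x, 12 mm thick, top 20 mm below the handle's centre) runs along the stand's y from -20 mm to the seat; the button faces +x.
- handle (a point): Centre of the white handle block on the riser, on the tube's axis, 161 mm above the table when down: 30 (stand's x) x 36 (y) x 40 mm (z). Across x, from its plain back at -15 mm to the red button's face: 43 mm with the button out, 36 mm fully in. Squeeze it between these two faces; nothing projects beyond them down to the black collar, 36 mm below this point.
- button_face (a point): Centre of the outer face of the red spring button on the handle's +x side; the face is 24 mm wide (y) x 30 mm high, at the handle's mid height. Pressed towards the stand's -x.
- seat (a point): Centre of the seat's upper face on the riser, 95 mm from the tube's axis along the stand's +y, 141 mm above the table when down: aluminium disc 62 mm across, 12 mm thick, with an upright steel peg at its centre, 20 mm across for 16 mm, then tapering to 10 mm at its top, 26 mm above the seat. A ring lying on it has its centre 12 mm above this point.
- riser (a joint): Height of the riser, m: 0 down (start), 0.040 first stop, 0.080 second stop, the hard end. Button out: locked when down (1.5 mm play), and caught at the first stop on its way up. Button held in: it slides up past the first stop; lifting takes about 5 to 7 N with the ring; let go, it sinks. The rod under the handle shows a red band by the first stop, a green one too at the second.
- button (a joint): How far the red button is pressed, m: 0 out, 0.007 fully in. The spring takes about 4 N to start and 7.5 N fully in; pressed 4 mm or more it unlocks the riser. It springs out when let go.
- mallet: Steel and black mallet lying on the table at the right (-y) side, 240 mm long; bystander.
- driver: Blue-handled screwdriver lying on the table at the left (+y) side, 220 mm long; bystander.
- gel: Bottle, 60 mm across, 150 mm high, at the far side; origin under its centre; bystander.
- jar: Small white jar, 54 mm across, 60 mm high, at the far side; origin under its centre; bystander.
- trial: Steel plate 60 x 45 x 12 mm with an upright stub (42 mm high in all), at the far side; origin under its centre; bystander.
There are look-alikes about, which are no part of the job. What is shaped like the stand but purple is not meant.

How it is judged:
On the way, in this order (a step that is already met when the one before it is completed fails the run):
1. the blue ring is lifted clear of its cavity (z of ring_blue_mid in the frame of nest above 0.06 m), for 0.1 s.
2. the blue ring lies over the stand's peg, let go, with the riser down (horizontal distance between ring_blue_mid and seat below 0.008 m and z of ring_blue_mid in the frame of seat between 0.008 and 0.016 m and angle between ring_blue_mid's own z axis and vertical below 0.12 rad and contact force between the fingers and ring_blue below 0.1 N and value of joint riser below 0.006 m), for 0.2 s.
3. the button is squeezed in with the riser still down (value of joint button above 0.003 m and value of joint riser below 0.01 m), for 0.05 s.
4. the riser is pulled up to the second stop (value of joint riser above 0.075 m), for 0.2 s.
At the end, for the whole second after the job is handed in: The riser is at its second stop (within 5 mm of the 80 mm travel), held there by the fingers (more than 2 N of contact on the riser); the blue ring lies flat on the seat around the peg, within 8 mm of its axis and not touched by the fingers, at rest (value of joint riser above 0.075 m and contact force between the fingers and riser above 2 N and horizontal distance between ring_blue_mid and seat below 0.008 m and z of ring_blue_mid in the frame of seat between 0.008 and 0.016 m and angle between ring_blue_mid's own z axis and vertical below 0.12 rad and contact force between the fingers and ring_blue below 0.1 N and linear speed of ring_blue below 0.03 m/s); the arm keeps its last pose, push and grip.
It fails at once if another ring or thing on the table was moved more than 15 mm (distance of any of ring_orange_mid, ring_white_mid, mallet, driver, gel, jar, trial from where it was at the start of the episode above 0.015 m).
It also fails if it takes over 48 s, if anything falls off the work surface, if the arm or the gripper's body presses on something with over 40 N, if the wrist force passes 120 N, or if a joint passes its speed limit or range.

ROBOT

A 6-joint arm with a two-finger parallel gripper is mounted at the origin on the work surface. World frame = base frame: x ahead of the robot, y to its left, z up, the work surface at z = 0. Lengths are in m, angles in rad, forces in N, time in s.
With the tool pointing down it reaches from about 0.375 to 0.9 m from the base axis. Payload 3.1 kg.
Tool frame: the origin (TCP) lies on the front face of the gripper's body, between the roots of the fingers; the fingertips stand 70 mm ahead of it and the grasp point (between the pads) lies 51 mm ahead of it; z points along the fingers, y is the line along which they close (so a half turn about z gives the same grasp; the last joint's range is limited). The gripper opens to 87 mm and grips with 3 to 60 N. Pads are 19 mm wide; open, the fingers measure 117 mm over their backs; the gripper's body (75 mm by 190 mm) begins 51 mm behind the grasp point.
Start: joints at [0.927, 0.527, 1.433, -0, 1.181, -0.178], TCP at [0.28, 0.559, 0.292] pointing down, gripper open.
Joint ranges: [-3.08, 3.08], [-0.75, 2.2], [0.22, 2.44], [-1.43, 4.57], [0, 2.65], [-2.85, 2.85]. Speed limits (rad/s): [2.79, 2.79, 3.14, 3.14, 3.14, 3.14].

INTERFACE

Orientations are given as a unit quaternion [x, y, z, w].
In Python, from rig import * gives the robot as it stands.
- The arm moves only by the tool play_rows, never from a script. Its argument "plan" is text: rows parted by semicolons, each of 6 numbers parted by spaces: the shift along the tool's x, y, z in units of 40 mm (1.0 is 40 mm), then the turn, a rotation vector about the tool's x, y, z in rad. A call has 1 to 20 rows; each row is the pose to reach, as a shift and turn from the pose commanded when the call began, along the tool's axes at that moment; what a row does not reach only later rows make up. A row lasts 1/8 s, in which the tool goes at most 62.5 mm and 10.7 degrees, less where a joint would pass 70% of its speed; a pose out of reach is approached as far as the arm can. A call with a gripper value outside its range is refused whole. "gripper" is the closure, from 0 (fully open) to 1 (shut), set as the call begins (left out, the last holds). The fingers move at their own pace and stop on an object; the grip force is fixed at half the most. Time passes only in rows, so rows that repeat a pose let the fingers close. It gives the time, the measured TCP pose, the force, the opening and the grip force at its end, in the units of the state.
- get_state(): the state, without advancing time (a new reading comes with each control period).
- snapshot(name): name is "side" or "top"; returns the picture (480x640x3 uint8, red, green, blue); there is no depth.
- get_calibration(name): a dict with "fovy" (degrees; the focal length in pixels is half the picture's height over the tangent of half this angle, whatever the lens; pixels are square), "cx", "cy" (the principal point, pixels), "rvec" (rotation vector, rad) and "tvec" (3), from world to camera coordinates, as OpenCV has them. Camera axes: x right, y down, z forward; pixel columns grow to the right and rows downward; lengths in m; the calibration is good to about 2 mm. A picture is of the moment at which its call begins. get_calibration takes no time and is no camera call.
- sign_off(): hands the job in; it is judged then, once.
The state is a dict: "clock": time; "qpos": joint angles; "joint_velocities": joint speeds; "effort": joint torques, N m; "position": TCP position; "tool_rot": TCP orientation; "ft_force": force on the tool from outside, world axes, zero at the start; "moment": the same for the moment, N m; "opening": finger opening in m; "grip_force": force on a finger pad.
Only numpy, scipy, OpenCV 4.12 (cv2) and the standard library are available. Lean on these libraries where they do the work, as an engineer would, in place of code of your own. Each camera call takes 0.05 s, during which the arm holds its last target. There are 200 camera calls.

## Working session

There is one attempt and no reset: what is moved stays moved. The work goes in short steps, Python scripts to look and compute and a tool call to move; the robot and the scene stay as the last step left them, time stands still between calls to the robot, and variables do not carry over. Pictures are saved under pics/ and viewed, at most 10 in all, crops included, and the job is handed in when it is done.

Besides the shell and the picture viewer there is one more tool, called as name(argument=value, ...) on one line, values as JSON. play_rows: Moves the arm, as the interface text tells. Its arguments: {"type":"object","properties":{"plan":{"type":"string"},"gripper":{"type":"number"}},"required":["plan"]}

```bash
mkdir -p pics; ls; python3 - <<'E'
from rig import *
import cv2
for n in("side","top"):
    cv2.imwrite(f"pics/{n}0.png",snapshot(n)[:,:,::-1]); print(n,get_calibration(n))
s=get_state();print({k:s[k] for k in("clock","position","tool_rot","opening","ft_force")})
E
```

```text
pics
side {'fovy': 46.95535266302641, 'cx': 320.2070687860144, 'cy': 235.4430958790244, 'rvec': array([ 0.38602414, -2.67069029,  1.32607882]), 'tvec': array([0.50337886, 0.18589552, 1.22839991])}
top {'fovy': 54.77185228318745, 'cx': 317.9156334548359, 'cy': 246.75758572952805, 'rvec': array([ 2.1291945 , -2.07791457,  0.23681763]), 'tvec': array([-0.03025119,  0.5254708 ,  1.13091622])}
{'clock': 0.1, 'position': array([0.27984011, 0.55828608, 0.29138082]), 'tool_rot': array([ 2.30333044e-01,  9.73111379e-01, -8.86783625e-04, -3.83365812e-04]), 'opening': 0.08695514902434903, 'ft_force': array([-0.29463788, -0.66481716,  0.25530349])}
```

View pics/side0.png

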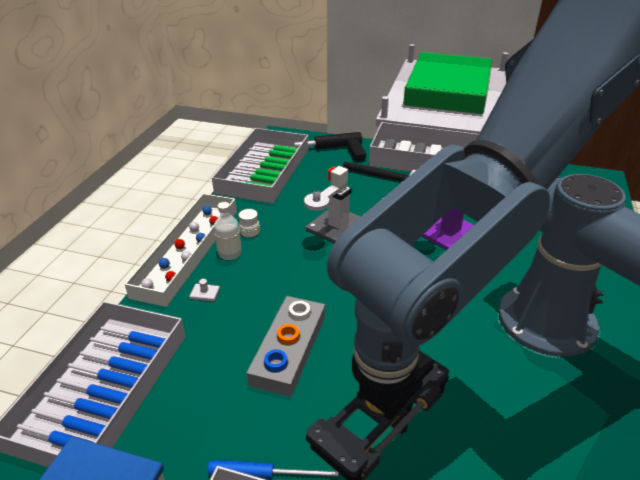

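View pics/top0.png

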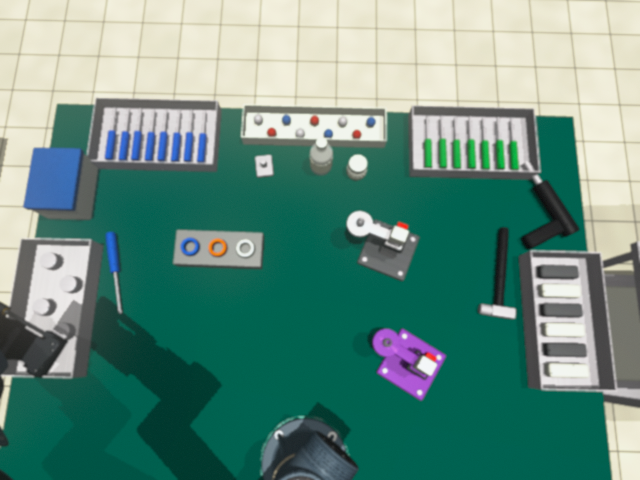

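Side view: the candidates for blue are the ring in the nest (276,360), the blue driver (240,468) and the tray tools. The nest also holds orange (288,333) and white (299,310). The real stand has its seat at (317,200) and handle at (339,177), and the look-alike is purple at (447,230).
Top view: blue ring (191,246), orange (218,247), white (245,248), grey stand seat (360,224) with the red button (402,227). The purple decoy's seat is at (386,342), with a red button at (430,357). I choose the ring in the nest at (191,246) and the grey stand.

```bash
cat > h.py <<'E'
from rig import *
import cv2, numpy as np
def cam(n):
    c=get_calibration(n); f=240/np.tan(np.radians(c["fovy"])/2)
    R=cv2.Rodrigues(np.array(c["rvec"]))[0]; return f,c["cx"],c["cy"],R,np.array(c["tvec"])
def ray(n,p):
    f,cx,cy,R,t=cam(n); return -R.T@t, R.T@np.array([(p[0]-cx)/f,(p[1]-cy)/f,1])
def onz(n,p,z):
    o,d=ray(n,p); return o+d*(z-o[2])/d[2]
def proj(n,X):
    f,cx,cy,R,t=cam(n); q=R@np.array(X)+t; return np.array([cx+f*q[0]/q[2],cy+f*q[1]/q[2]])
def tri(p,q):
    a,u=ray("side",p); b,v=ray("top",q)
    s=np.linalg.lstsq(np.c_[u,-v],b-a,rcond=None)[0]; A=a+u*s[0];B=b+v*s[1]
    return (A+B)/2, np.linalg.norm(A-B)
def blob(img,lo,hi,roi):
    x0,y0,x1,y1=roi; h=cv2.cvtColor(img[y0:y1,x0:x1],cv2.COLOR_RGB2HSV); m=cv2.inRange(h,lo,hi)
    k,l,s,c=cv2.connectedComponentsWithStats(m); i=1+s[1:,4].argmax()
    X,Y,W,H,A=s[i]; return m,dict(c=c[i]+[x0,y0],box=(X+x0,Y+y0,W,H),A=A,bc=(X+x0+W/2-.5,Y+y0+H/2-.5))
E
python3 - <<'E'
from h import *
T=snapshot("top");S=snapshot("side");np.save("T",T);np.save("S",S)
for nm,lo,hi in(("blue",(100,120,60),(130,255,255)),("orange",(5,150,80),(22,255,255))):
    a=blob(T,lo,hi,(165,225,270,275))[1];b=blob(S,lo,hi,(240,285,335,395))[1]
    print(nm,a,b,onz("top",a["bc"],.05),onz("side",b["bc"],.05))
w=blob(T,(0,0,190),(180,40,255),(230,230,262,265))[1];print("white",w,onz("top",w["bc"],.05))
r=blob(T,(0,150,80),(8,255,255),(385,210,420,240))[1];rs=blob(S,(0,150,80),(8,255,255),(310,150,360,200))[1]
print("red",r,rs,tri(rs["c"],r["c"]))
out=np.hstack([cv2.resize(T[190:290,330:430],(400,400),interpolation=2),cv2.resize(S[150:250,290:390],(400,400),interpolation=2)])
cv2.imwrite("pics/c1.png",out[:,:,::-1])
E
```

```text
blue {'c': array([189.39506173, 246.07407407]), 'box': (np.int32(181), np.int32(238), np.int32(18), np.int32(17)), 'A': np.int32(162), 'bc': (np.float64(189.5), np.float64(246.0))} {'c': array([275.23409669, 360.15776081]), 'box': (np.int32(264), np.int32(349), np.int32(23), np.int32(23)), 'A': np.int32(393), 'bc': (np.float64(275.0), np.float64(360.0))} [0.5218623  0.31467659 0.05      ] [0.52201938 0.31782309 0.05      ]
orange {'c': array([217.09459459, 247.10135135]), 'box': (np.int32(209), np.int32(239), np.int32(18), np.int32(17)), 'A': np.int32(148), 'bc': (np.float64(217.5), np.float64(247.0))} {'c': array([287.70277778, 333.925     ]), 'box': (np.int32(277), np.int32(324), np.int32(22), np.int32(21)), 'A': np.int32(360), 'bc': (np.float64(287.5), np.float64(334.0))} [0.52100783 0.24214376 0.05      ] [0.52115687 0.24678452 0.05      ]
white {'c': array([244.43786982, 247.36686391]), 'box': (np.int32(236), np.int32(239), np.int32(18), np.int32(18)), 'A': np.int32(169), 'bc': (np.float64(244.5), np.float64(247.5))} [0.52141323 0.17231064 0.05      ]
red {'c': array([402.27906977, 224.86046512]), 'box': (np.int32(397), np.int32(222), np.int32(11), np.int32(7)), 'A': np.int32(43), 'bc': (np.float64(402.0), np.float64(225.0))} {'c': array([330.07407407, 171.62962963]), 'box': (np.int32(328), np.int32(167), np.int32(7), np.int32(13)), 'A': np.int32(27), 'bc': (np.float64(331.0), np.float64(173.0))} (array([ 0.56112725, -0.21550913,  0.16426944]), np.float64(0.00198172043628015))
```

View pics/c1.png

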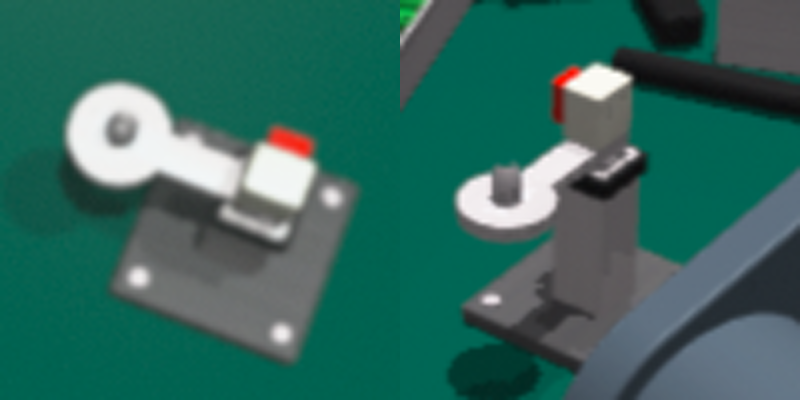

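The crop confirms the grey stand: disc seat at top pixel (359.3,223), white handle with its red button facing away from the robot, and foot corners at about (418.5,236), (403.5,280) and (357.3,262).

```bash
python3 - <<'E'
from h import *
T=np.load("T.npy");S=np.load("S.npy")
P=lambda x,y:(330+x/4-.375,190+y/4-.375)
Q=lambda x,y:(290+x/4-.375,150+y/4-.375)
cs=[onz("top",P(*p),.014) for p in((357,184),(295,364),(108,290))]
print("corners",cs,np.linalg.norm(cs[0]-cs[1]),np.linalg.norm(cs[1]-cs[2]))
o=(cs[0]+cs[2])/2
ydir=np.arctan2(*(cs[2]-cs[1])[[1,0]]);xdir=np.arctan2(*(cs[0]-cs[1])[[1,0]])
print("centre",o,"xdir",xdir,"ydir-90",ydir-np.pi/2)
# disc: bright pixels in top, circle fit
g=cv2.cvtColor(T,cv2.COLOR_RGB2HSV)
m=(cv2.inRange(g,(0,0,150),(180,60,255)))[200:250,340:375]
c=max(cv2.findContours(m,0,1)[0],key=cv2.contourArea)[:,0]+[340,200]
c=c[c[:,0]<368]; e=cv2.fitEllipse(c.astype(np.float32));print("disc top",e,onz("top",e[0],.141))
gs=cv2.cvtColor(S,cv2.COLOR_RGB2HSV)
print("side seat", onz("side",Q(107,201),.141), "tri",tri(Q(107,201),e[0]))
seat=onz("top",e[0],.141)
v=seat-o;print("seat-centre",v,np.linalg.norm(v[:2]),"yaw",np.arctan2(v[1],v[0])-np.pi/2)
print("handle top", onz("top",P(281,170),.181))
E
```

```text
corners [array([ 0.57361953, -0.28757817,  0.014     ]), array([ 0.45064906, -0.24389199,  0.014     ]), array([ 0.49707494, -0.12085194,  0.014     ])] 0.13049987139189342 0.13150747995860174
centre [ 0.53534723 -0.20421506  0.014     ] xdir -0.3413508696896623 ydir-90 -0.36080597443793305
disc top ((359.3441467285156, 223.02291870117188), (24.443347930908203, 25.418773651123047), 119.19202423095703) [ 0.56868063 -0.11622295  0.141     ]
side seat [ 0.56820089 -0.11354914  0.141     ] tri (array([ 0.56916509, -0.11640577,  0.13903578]), np.float64(0.00014176156468557116))
seat-centre [0.03333339 0.08799211 0.127     ] 0.09409424036674446 yaw -0.36211771169642537
handle top [ 0.53779236 -0.20661488  0.181     ]
```

```bash
cat >> h.py <<'E'
from scipy.spatial.transform import Rotation as Ro
def togo(xyz,yaw):  # units for tool moves to TCP xyz, tool y at world angle yaw, pointing down
    s=get_state(); R=Ro.from_quat(s["tool_rot"])
    y=np.array([np.cos(yaw),np.sin(yaw),0]); z=np.array([0,0,-1.]); G=Ro.from_matrix(np.c_[np.cross(y,z),y,z])
    print(s["clock"],s["position"],"row",np.round(R.inv().apply(np.array(xyz)-s["position"])/.04,3),np.round((R.inv()*G).as_rotvec(),3))
E
python3 -c "
from h import *
togo((.522,.316,.19),0)"
```

```text
0.2 [0.27990376 0.55842304 0.29161279] row [-8.127 -2.702  2.542] [-1.000e-03  1.000e-03  1.106e+00]
```

play_rows(plan="-1 -0.3 0.2 0 0 0.13; -2.2 -0.7 0.5 0 0 0.3; -3.4 -1.1 1 0 0 0.46; -4.6 -1.5 1.4 0 0 0.62; -5.8 -1.9 1.8 0 0 0.78; -7 -2.3 2.2 0 0 0.94; -7.8 -2.6 2.4 0 0 1.06; -8.13 -2.7 2.54 0 0 1.106; -8.13 -2.7 2.54 0 0 1.106; -8.13 -2.7 2.54 0 0 1.106; -8.13 -2.7 2.54 0 0 1.106", gripper=0)

```text
clock: 1.58
position: [0.5215, 0.3176, 0.1911]
tool_rot: [0.706, 0.708, 0.0, -0.0]
ft_force: [-1.1, 0.9, 0.9]
opening: 0.0868
grip_force: 0.0
```

```bash
python3 - <<'E'
from h import *
T=snapshot("top");S=snapshot("side")
out=np.hstack([cv2.resize(T[190:310,130:250],(400,400),interpolation=2),cv2.resize(S[265:415,220:370],(400,400),interpolation=2)])
cv2.imwrite("pics/c2.png",out[:,:,::-1])
togo((.522,.316,.114),0); print(get_state()["qpos"])
E
```

```text
1.675 [0.52175282 0.31734149 0.1910822 ] row [-0.034  0.005  1.927] [ 0.    -0.     0.002]
[3.63622427e-01 6.34403382e-01 1.55833987e+00 1.26721610e-04
 9.48329538e-01 3.61620402e-01]
```

View pics/c2.png

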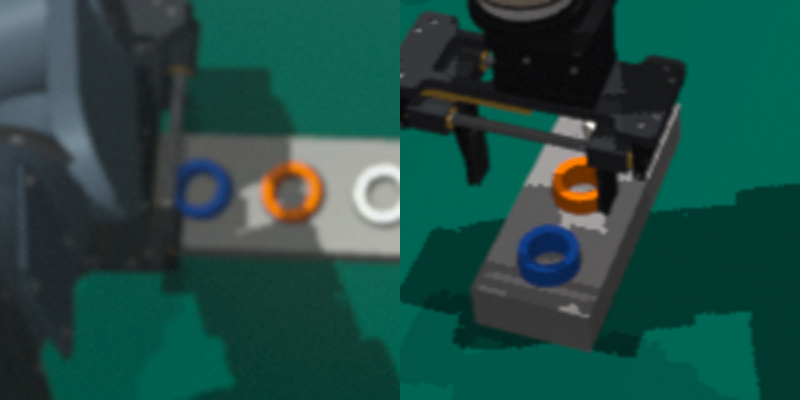

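```bash
python3 -c "
from h import *
for z in(.121,.054): print([ (proj(n,(.5218,.3165,z))) for n in('side','top')])"
```

```text
[array([273.22901425, 334.43734208]), array([180.9801361, 239.5095975])]
[array([275.22755998, 358.15517272]), array([188.37741095, 245.66043896])]
```

The fingers straddle the blue ring, with the ring at side pixel (275.5,358.7), and the projections agree. Descending.

play_rows(plan="-0.03 0 0.4 0 0 0; -0.03 0 0.9 0 0 0; -0.03 0 1.4 0 0 0; -0.03 0 1.75 0 0 0; -0.03 0 1.93 0 0 0; -0.03 0 1.93 0 0 0; -0.03 0 1.93 0 0 0")

```text
clock: 2.55
position: [0.5228, 0.3154, 0.114]
tool_rot: [0.707, 0.707, 0.001, 0.0]
ft_force: [0.2, 0.1, 0.8]
opening: 0.0866
grip_force: 0.0
```

play_rows(plan="0 0 0 0 0 0;0 0 0 0 0 0;0 0 0 0 0 0;0 0 0 0 0 0;0 0 0 0 0 0;0 0 0 0 0 0", gripper=1)

```text
clock: 3.3
position: [0.5225, 0.3152, 0.1135]
tool_rot: [0.707, 0.707, 0.0, 0.0]
ft_force: [0.5, 0.4, -0.0]
opening: 0.0441
grip_force: 30.0
```

play_rows(plan="0 0 -0.15 0 0 0;0 0 -0.4 0 0 0;0 0 -0.9 0 0 0;0 0 -1.6 0 0 0; 0 0 -2.3 0 0 0;0 0 -3 0 0 0;0 0 -3.5 0 0 0;0 0 -3.7 0 0 0;0 0 -3.7 0 0 0;0 0 -3.7 0 0 0")

```text
clock: 4.55
position: [0.5218, 0.315, 0.2605]
tool_rot: [0.707, 0.707, -0.001, -0.0]
ft_force: [0.1, 0.1, -0.8]
opening: 0.0443
grip_force: 30.0
```

```bash
python3 - <<'E'
from h import *
T=snapshot("top");S=snapshot("side")
b=blob(S,(100,120,60),(130,255,255),(200,200,380,400))[1];print(b)
s=get_state();print(s["position"],s["opening"],s["ft_force"]); p=s["position"]
print(proj("side",p-[0,0,.068]))
cv2.imwrite("pics/c3.png",cv2.resize(S[220:370,200:350],(600,600),interpolation=2)[:,:,::-1])
E
```

```text
{'c': array([270.4212766 , 307.50425532]), 'box': (np.int32(259), np.int32(295), np.int32(24), np.int32(26)), 'A': np.int32(470), 'bc': (np.float64(270.5), np.float64(307.5))}
[0.52189443 0.31497395 0.26033364] 0.04448910721280991 [ 0.20687097  0.52035556 -1.1087957 ]
[271.17372648 306.47333351]
```

View pics/c3.png

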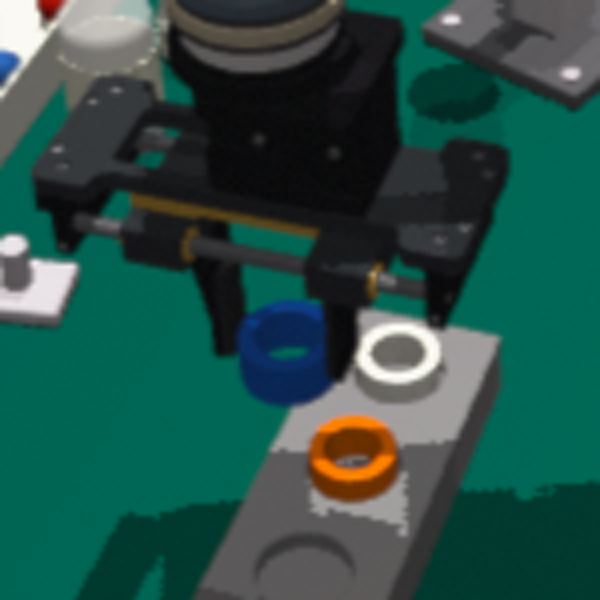

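The ring is out and held level. Its blob in the side view spans x 259–282 and y 295–321, and the cavity is empty. Next I check how the ring is centred in the fingers, which matters for the fit.

```bash
python3 - <<'E'
from h import *
p=get_state()["position"]; a=np.linspace(0,6.283,60)
for dx,dy,dz in((0,0,0),(0,.004,0),(0,-.004,0),(.004,0,0),(0,.008,0),(0,0,.003)):
    c=p+[dx,dy,dz-.0715]
    q=np.array([proj("side",c+[.023*np.cos(t),.023*np.sin(t),h]) for t in a for h in(-.012,.012)])
    print((dx,dy,dz),q.min(0).round(1),q.max(0).round(1))
togo((.5685,-.116,.27),-.357)
E
```

```text
(0, 0, 0) [258.  294.2] [284.4 321.8]
(0, 0.004, 0) [257.2 295.7] [283.6 323.4]
(0, -0.004, 0) [258.8 292.8] [285.1 320.3]
(0.004, 0, 0) [255.9 293.8] [282.3 321.4]
(0, 0.008, 0) [256.3 297.1] [282.9 325. ]
(0, 0, 0.003) [257.9 293. ] [284.3 320.7]
4.65 [0.52189443 0.31497395 0.26033364] row [-10.774   1.165  -0.235] [-0.002  0.001  0.357]
```

play_rows(plan="-0.4 0.05 -0.23 0 0 0.01; -1.2 0.13 -0.23 0 0 0.04; -2.3 0.25 -0.23 0 0 0.08; -3.4 0.37 -0.23 0 0 0.11; -4.5 0.49 -0.23 0 0 0.15; -5.6 0.61 -0.23 0 0 0.19; -6.7 0.73 -0.23 0 0 0.22; -7.8 0.84 -0.23 0 0 0.26; -8.9 0.96 -0.23 0 0 0.3; -9.8 1.06 -0.23 0 0 0.325; -10.4 1.13 -0.23 0 0 0.345; -10.77 1.165 -0.23 0 0 0.357; -10.77 1.165 -0.23 0 0 0.357; -10.77 1.165 -0.23 0 0 0.357; -10.77 1.165 -0.23 0 0 0.357")

```text
clock: 6.52
position: [0.5688, -0.1145, 0.2707]
tool_rot: [0.821, 0.571, -0.0, -0.0]
ft_force: [0.2, -0.2, -0.2]
opening: 0.0442
grip_force: 30.0
```

```bash
python3 - <<'E'
from h import *
T=snapshot("top");S=snapshot("side")
b=blob(S,(100,120,60),(130,255,255),(270,120,370,230))[1];print(b["box"])
s=get_state(); p=s["position"]; a=np.linspace(0,6.283,60)
for c in(p-[0,0,.0715],):
    q=np.array([proj("side",c+[.023*np.cos(t),.023*np.sin(t),h]) for t in a for h in(-.012,.012)])
    print(q.min(0).round(1),q.max(0).round(1))
print("seat px",proj("side",(.5685,-.116,.141)),proj("top",(.5685,-.116,.141)))
togo((.5685,-.116,.225),-.357)
out=np.hstack([cv2.resize(T[170:270,310:410],(400,400),interpolation=2),cv2.resize(S[120:220,270:370],(400,400),interpolation=2)])
cv2.imwrite("pics/c4.png",out[:,:,::-1])
E
```

```text
(np.int32(307), np.int32(171), np.int32(18), np.int32(18))
[306.3 170.1] [325.5 188.7]
seat px [316.54870537 199.32938793] [359.25155025 223.09274569]
6.625 [ 0.56892827 -0.11470293  0.27068681] row [-3.400e-02  1.000e-03  1.142e+00] [-0.    -0.     0.001]
```

View pics/c4.png

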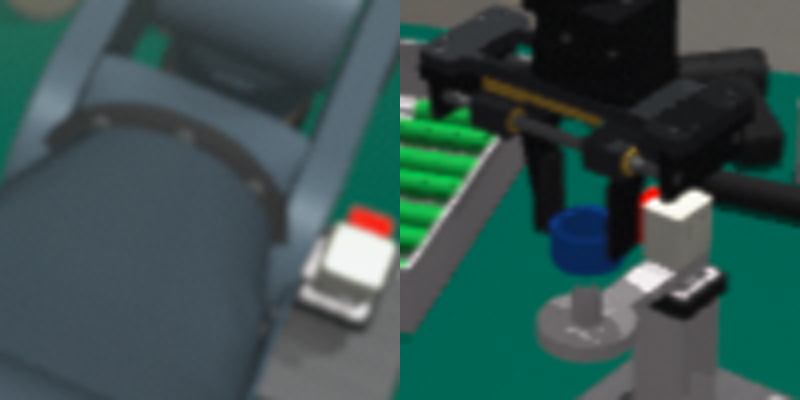

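The ring hangs above the peg (side crop: ring x≈587, peg x≈587, same column). Top and side estimates of the seat agree to 2.5 mm, so I lower gently here.

play_rows(plan="0 0 0.1 0 0 0;0 0 0.25 0 0 0;0 0 0.4 0 0 0;0 0 0.55 0 0 0;0 0 0.7 0 0 0;0 0 0.85 0 0 0;0 0 0.95 0 0 0;0 0 0.95 0 0 0;0 0 0.95 0 0 0")

```text
clock: 7.75
position: [0.5691, -0.1157, 0.2328]
tool_rot: [0.821, 0.57, 0.0, 0.0]
ft_force: [0.3, 0.3, -0.0]
opening: 0.0444
grip_force: 30.0
```

play_rows(plan="0 0 0.06 0 0 0;0 0 0.12 0 0 0;0 0 0.17 0 0 0;0 0 0.17 0 0 0;0 0 0.17 0 0 0")

```text
clock: 8.38
position: [0.569, -0.1156, 0.2258]
tool_rot: [0.821, 0.57, -0.0, 0.0]
ft_force: [0.5, 0.2, -0.4]
opening: 0.0442
grip_force: 30.0
```

play_rows(plan="0 0 0.02 0 0 0;0 0 0.02 0 0 0;0 0 0.02 0 0 0;0 0 0.02 0 0 0;0 0 0.02 0 0 0", gripper=0)

```text
clock: 9.0
position: [0.569, -0.1156, 0.2251]
tool_rot: [0.821, 0.57, 0.0, 0.0]
ft_force: [0.7, -0.4, -0.0]
opening: 0.0836
grip_force: 0.0
```

play_rows(plan="0 0 -0.3 0 0 0;0 0 -0.8 0 0 0;0 0 -1.3 0 0 0;0 0 -1.8 0 0 0;0 0 -2 0 0 0;0 0 -2 0 0 0;0 0 -2 0 0 0")

```text
clock: 9.88
position: [0.5686, -0.1155, 0.3044]
tool_rot: [0.821, 0.57, -0.0, -0.001]
ft_force: [-0.2, 0.3, -0.1]
opening: 0.0868
grip_force: 0.0
```

```bash
python3 - <<'E'
from h import *
T=snapshot("top");S=snapshot("side")
b=blob(S,(100,120,60),(130,255,255),(270,120,370,230))[1];print(b["box"])
y=-.357; ux=np.array([np.cos(y),np.sin(y)]); uy=np.array([-ux[1],ux[0]])
rs=blob(S,(0,150,80),(8,255,255),(310,150,360,200))[1];print("red",rs)
for o in((.5353,-.2045),):
    h=np.array(o)+.003*ux; print(h); togo((*h,.30),y); togo((*h,.212),y)
cv2.imwrite("pics/c5.png",cv2.resize(S[130:230,270:370],(600,600),interpolation=2)[:,:,::-1])
E
```

```text
(np.int32(308), np.int32(187), np.int32(18), np.int32(18))
red {'c': array([328.85714286, 177.28571429]), 'box': (np.int32(328), np.int32(176), np.int32(3), np.int32(4)), 'A': np.int32(7), 'bc': (np.float64(329.0), np.float64(177.5))}
[ 0.53811085 -0.20554839]
9.975 [ 0.56857033 -0.1154699   0.30415169] row [-2.376  0.074  0.104] [-0.002 -0.    -0.   ]
9.975 [ 0.56857033 -0.1154699   0.30415169] row [-2.376  0.078  2.304] [-0.002 -0.    -0.   ]
```

View pics/c5.png

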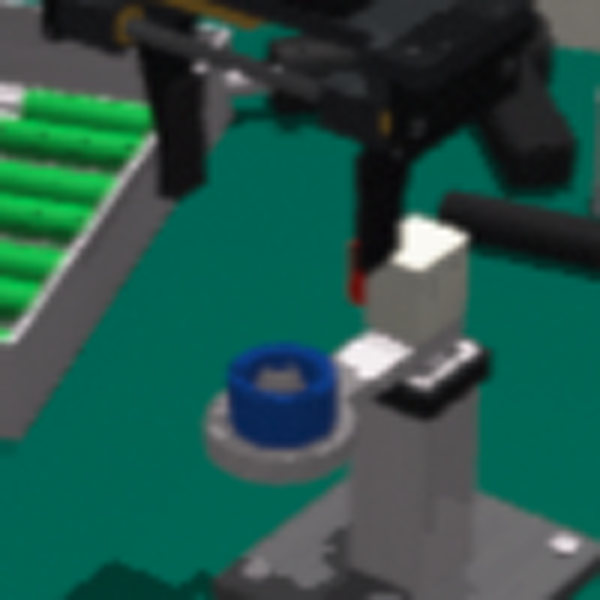

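The ring lies flat over the peg (ring at side pixel ≈ (317,196), peg visible in the hole), and the fingers are clear. Now the handle.

play_rows(plan="-0.4 0.02 0.1 0 0 0;-1 0.04 0.1 0 0 0;-1.7 0.06 0.1 0 0 0;-2.2 0.07 0.1 0 0 0;-2.38 0.08 0.1 0 0 0;-2.38 0.08 0.1 0 0 0;-2.38 0.08 0.3 0 0 0;-2.38 0.08 0.7 0 0 0;-2.38 0.08 1.1 0 0 0;-2.38 0.08 1.5 0 0 0;-2.38 0.08 1.9 0 0 0;-2.38 0.08 2.2 0 0 0;-2.38 0.08 2.3 0 0 0;-2.38 0.08 2.3 0 0 0;-2.38 0.08 2.3 0 0 0")

```text
clock: 11.85
position: [0.5391, -0.2062, 0.2136]
tool_rot: [0.821, 0.57, 0.0, 0.001]
ft_force: [-0.6, 0.5, -0.5]
opening: 0.0869
grip_force: 0.0
```

play_rows(plan="0 0 0 0 0 0;0 0 0 0 0 0;0 0 0 0 0 0;0 0 0 0 0 0;0 0 0 0 0 0;0 0 0 0 0 0;0 0 0 0 0 0", gripper=1)

```text
clock: 12.72
position: [0.5398, -0.2064, 0.2132]
tool_rot: [0.822, 0.57, 0.001, 0.001]
ft_force: [4.7, -1.1, -2.5]
opening: 0.036
grip_force: 30.0
```

Opening is 36 mm, so the button is fully in. Pulling up smoothly.

play_rows(plan="0 0 -0.03 0 0 0;0 0 -0.1 0 0 0;0 0 -0.2 0 0 0;0 0 -0.32 0 0 0;0 0 -0.44 0 0 0;0 0 -0.56 0 0 0;0 0 -0.68 0 0 0;0 0 -0.8 0 0 0;0 0 -0.92 0 0 0;0 0 -1.04 0 0 0;0 0 -1.16 0 0 0;0 0 -1.28 0 0 0;0 0 -1.4 0 0 0;0 0 -1.52 0 0 0;0 0 -1.64 0 0 0;0 0 -1.75 0 0 0;0 0 -1.85 0 0 0;0 0 -1.92 0 0 0;0 0 -1.97 0 0 0;0 0 -2 0 0 0")

```text
clock: 15.22
position: [0.5398, -0.2064, 0.2927]
tool_rot: [0.822, 0.57, 0.001, 0.001]
ft_force: [6.2, -1.9, -5.7]
opening: 0.0358
grip_force: 30.0
```

play_rows(plan="0 0 -0.02 0 0 0;0 0 -0.04 0 0 0;0 0 -0.04 0 0 0;0 0 -0.04 0 0 0;0 0 -0.04 0 0 0")

```text
clock: 15.85
position: [0.5398, -0.2064, 0.2933]
tool_rot: [0.822, 0.57, 0.001, 0.001]
ft_force: [7.8, -2.1, -9.9]
opening: 0.0359
grip_force: 30.0
```

```bash
python3 - <<'E'
from h import *
S=snapshot("side");s=get_state();print(s["clock"],s["position"],s["ft_force"],s["opening"],s["grip_force"])
b=blob(S,(100,120,60),(130,255,255),(270,100,370,230))[1];print(b["box"],proj("side",(.569,-.1155,.233)))
cv2.imwrite("pics/c6.png",cv2.resize(S[110:230,260:380],(600,600),interpolation=2)[:,:,::-1])
E
```

```text
15.9 [ 0.53975227 -0.20641909  0.29328612] [ 7.78108104 -3.17575116 -9.948775  ] 0.035721399915243354 29.981828622867397
(np.int32(307), np.int32(159), np.int32(19), np.int32(17)) [315.86770703 166.8912792 ]
```

View pics/c6.png

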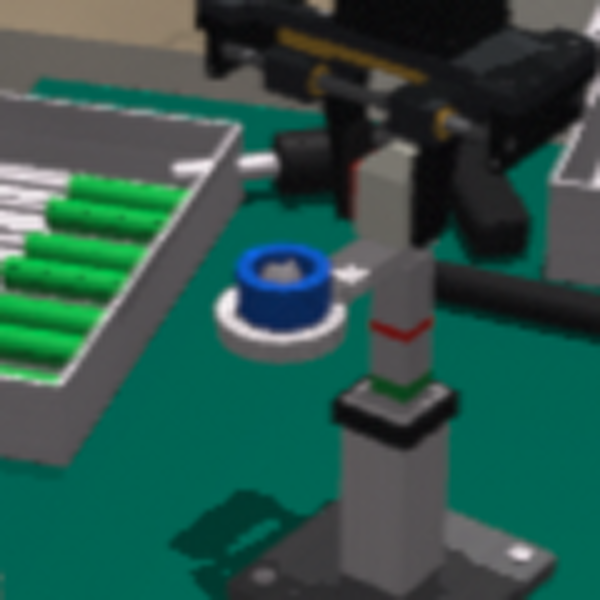

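The riser shows its red band at pixel (340,176) and the green one at (340,187). The blue ring is flat on the seat at (316,167), matching the predicted (315.9,166.9). The downward force of 10 N shows it is against the hard end. Handing in.

```bash
python3 -c "
from rig import *
print(sign_off())"
```

```text
the job is handed in; nothing more can be done
None
```

I set the blue ring flat on the stand's peg, squeezed the button and pulled the riser up to the second stop, and handed the job in at about 16 s with the handle still held; the judge's verdict was not shown.

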